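# Punch both marks on a block held against the fence

## Task

Slide the pine block along the table until its long side lies flush against the fence. Then take the orange-handled spring punch, centre it upright on the red cross and press its handle down nearly all the way for half a second without ramming it, lift it straight off, do the same on the blue cross without dragging the punch over the block, and stand the punch back on its round rubber pad. Leave the block flush and do not disturb the other things.

Things in the scene. Friction and masses are not known exactly. Their poses are not given: they have to be found in the camera images.
- fence: Fixed straight bench fence, a dark wooden bar 24 x 230 x 24 mm (x, y, z) with a thin aluminium face towards the robot and two bolts on top (to 31 mm high). Origin: centre of its underside. Its y axis runs along the bar; its aluminium face is the plane x = -12 mm of its frame. It stands at a different place and yaw (within 0.25 rad) each time.
- pine_block: Loose pine block, 60 x 170 x 30 mm (x, y, z), about 0.15 kg, on the table on the robot's side of the fence, 45 to 80 mm short of being flush and up to 0.3 rad out of parallel. Origin: centre of its underside. Its +x long side is the one that goes against the fence; flush, its origin lies at x = -42 mm of the fence's frame. Its top shows a red and a blue cross. It stays on the table throughout and is slid, not lifted.
- red_mark (a point): Centre of the red cross on the block's top face, at [0, 50, 30] mm in the block's frame. Cross lines 2.5 mm wide, 58 mm across and 64 mm along the block.
- blue_mark (a point): Centre of the blue cross on the block's top face, at [0, -50, 30] mm in the block's frame; same size.
- punch: Loose spring punch standing upright on the rubber pad, 132 mm tall, 0.31 kg. Round steel foot, flat underneath, 45 mm diameter and 10 mm thick, then a steel barrel 32 mm in diameter up to 54 mm; above it, on a thin rod, the sliding handle: a dark collar 42 mm in diameter from 72 to 78 mm and an orange round grip 30 mm in diameter from 78 to 132 mm. Origin: centre of the foot's underside; z up along the punch.
- handle (a joint): How far the punch's handle is pushed down towards the foot, m: 0 at rest, 0.015 at its hard stop. A spring resists with about 3.5 N at the start of the travel, 10 N at 0.009 and 14 N at 0.015. It springs back by itself.
- punch_foot (a point): Centre of the underside of the punch's foot (the punch's origin).
- punch_grip (a point): Point on the punch's axis in the orange grip, 105 mm above the foot's underside at rest, where to grip it from above; it goes down with the handle.
- pad: Fixed round black rubber parking pad with a thin green ring, 90 mm diameter, 6 mm thick, to the left or the right of the work. Origin: centre of its underside.
- tape_roll: Bystander: roll of masking tape lying flat, 96 mm diameter, 25 mm high; on the opposite side of the work from the pad. Origin: centre of underside.
- bench_plane: Bystander: blue hand plane, 58 x 235 x 94 mm, at the back left. Origin: centre of underside.
- bit_case: Bystander: dark blue bit case, 116 x 170 x 40 mm, at the back right. Origin: centre of underside.
- screwdriver: Bystander: blue screwdriver, 26 x 212 x 26 mm, lying behind the fence. Origin: centre of underside.
- mug: Bystander: spotted white mug, 82 x 117 x 91 mm, front left. Origin: centre of underside.
- spray_can: Bystander: red spray can, 67 mm diameter, 198 mm high, right side. Origin: centre of underside.
Not all that is in view belongs to the job. Leave any purple or turquoise look-alike of the punch alone.

How it is judged:
By the outcome, as a careful person would: the job done as asked, in the order asked, and still so for the second after the job is handed in, with the robot touching nothing.
It also fails if it takes over 72 s, if anything falls off the work surface, if the arm or the gripper's body presses on something with over 40 N, if the wrist force passes 120 N, or if a joint passes its speed limit or range.

## Robot

A 7-joint arm with a two-finger parallel gripper is mounted at the origin on the work surface; the furniture and walls round the work are solid. World frame = base frame: x ahead of the robot, y to its left, z up, the work surface at z = 0. Lengths are in m, angles in rad, forces in N, time in s.
With the tool pointing down it reaches from about 0.375 to 0.925 m from the base axis. Payload 3.1 kg.
Tool frame: the origin (TCP) lies midway between the tips of the shut fingers; the grasp point (between the pads) lies 19 mm behind it; z points along the fingers, y is the line along which they close (so a half turn about z gives the same grasp; the last joint's range is limited). The gripper opens to 85 mm and grips with 20 to 120 N. Pads are 22 mm wide; open, the fingers measure 114 mm over their backs; the gripper's body (76 mm by 85 mm) begins 54 mm behind the grasp point. The pads swing forward as they close: fully open they stand 13 mm farther back than shut.
Start: joints at [-1.286, 0.383, 0.044, 1.598, -0.018, 1.161, -0.05], TCP at [0.243, 0.603, 0.231] pointing down, gripper open.
Joint ranges: [-2.61, 2.61], [-0.41, 2.15], [-1.48, 1.57], [0, 2.5], [-1.57, 4.71], [0.05, 1.97], [-2.85, 2.85]. Speed limits (rad/s): [2.79, 2.79, 3.14, 3.14, 3.14, 3.14, 3.14].

## Interface

Orientations are given as [roll, pitch, yaw] about the fixed x, y, z axes, in that order (R = Rz(yaw) Ry(pitch) Rx(roll)).
In Python, from cell import * gives the robot as it stands. Calls block until the motion is done:
- reach(position, orientation): joint-space move of the TCP to a pose.
- move_linear(position, orientation=None, speed=0.15, force_limit=None): straight line of the TCP; orientation=None keeps the orientation; speed is the mean speed in m/s. With force_limit (N) it stops when the force on the tool has changed by that much, and returns True; else False.
- set_joints(angles): joint-space move.
- set_gripper(opening, effort=None): finger opening in m; effort is the grip in N (None keeps the last); returns when the fingers have stopped.
- dwell(seconds).
- ik(position, orientation): joint angles nearest the present ones, or None.
- read_state(): the state.
- grab_frame(name): name is "scene" or "top"; returns a dict with "color" (384x512x3 uint8, red, green, blue), "depth" (384x512 float32, m along the optical axis (not along the pixel's ray), 0 where there is no reading), "camera_matrix" (3x3 intrinsics, pixels), "dist" ([k1, k2, p1, p2, k3] as OpenCV has them; the pictures are not rectified), "R" (3x3) and "t" (3): a world point X has camera coordinates R X + t. Camera axes: x right, y down, z forward; pixel columns grow to the right and rows downward; lengths in m; the calibration is good to about 2 mm. A picture is of the moment at which its call begins.
A pose or a line that the arm cannot do raises IKError and nothing moves.
- close_job(): hands the job in; it is judged then, once.
The state is a dict: "t": time; "joints": joint angles; "dq": joint speeds; "effort": joint torques, N m; "tool_pos": TCP position; "ee_rot": TCP orientation; "force": force on the tool from outside, world axes, zero at the start; "moment": the same for the moment, N m; "finger_gap": finger opening in m; "grip_force": force on a finger pad.
Only numpy, scipy, OpenCV 4.12 (cv2) and the standard library are available. Lean on these libraries where they do the work, as an engineer would, in place of code of your own. Each camera call takes 0.05 s, during which the arm holds its last target. There are 200 camera calls.

## Working session

There is one attempt and no reset: what is moved stays moved. The work goes in short steps, each a Python script; the robot and the scene stay as the last script left them, time stands still between calls to the robot, and variables do not carry over. Pictures are saved under pics/ and viewed, at most 10 in all, crops included, and the job is handed in when it is done.

```bash
mkdir -p pics; ls; python3 - <<'E'
from cell import *
import cv2, numpy as np
for n in ("scene","top"):
    f=grab_frame(n); np.savez(f"pics/{n}0.npz",**f)
    cv2.imwrite(f"pics/{n}0.png",f["color"][:,:,::-1]); print(n,f["camera_matrix"].round(1).tolist(),f["dist"],(-f["R"].T@f["t"]).round(3),f["R"].round(2).tolist())
s=read_state(); print(s["t"],s["ee_rot"],s["force"])
E
```

```text
pics
scene [[442.4, 0.0, 256.4], [0.0, 442.4, 189.9], [0.0, 0.0, 1.0]] [-0.06346279  0.          0.          0.          0.        ] [-0.06  -0.644  1.063] [[0.74, -0.67, 0.01], [-0.49, -0.55, -0.67], [0.46, 0.49, -0.74]]
top [[431.8, 0.0, 256.6], [0.0, 431.8, 193.6], [0.0, 0.0, 1.0]] [-0.0785911  0.         0.         0.         0.       ] [ 0.403 -0.03   1.398] [[-0.0, -1.0, -0.0], [-1.0, 0.0, -0.08], [0.08, 0.0, -1.0]]
0.1 [-3.13917659e+00  1.41027659e-04  2.75892465e+00] [ 0.85042076  0.90927285 -0.10571807]
```

View pics/scene0.png

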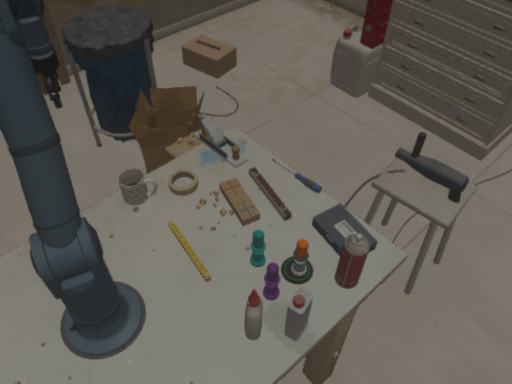

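View pics/top0.png

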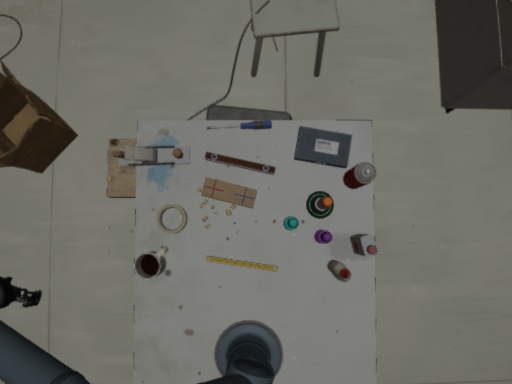

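Scene view: the orange-handled punch is at (302,245) on the green-ringed pad at (297,270). The look-alikes are turquoise (258,247) and purple (272,281), with a red-tipped bottle at (254,300) and the spray can at (352,260). Top view: the orange punch is at (327,202), turquoise at (291,223), purple at (323,237). The block is at (229,193) and the fence at (240,163). I choose the orange one on the pad and check it in a close crop.

```bash
cat > h.py <<'E'
import cv2, numpy as np
def ray(f,px,z):
    """pixels -> world points on plane z"""
    px=np.asarray(px,float).reshape(-1,1,2)
    n=cv2.undistortPoints(px,f["camera_matrix"],f["dist"])[:,0]
    d=np.c_[n,np.ones(len(n))]@f["R"]; c=-f["R"].T@f["t"]
    return c+d*((z-c[2])/d[:,2])[:,None]
def proj(f,X):
    return cv2.projectPoints(np.asarray(X,float).reshape(-1,3),cv2.Rodrigues(f["R"])[0],f["t"],f["camera_matrix"],f["dist"])[0][:,0]
def hsv(f): return cv2.cvtColor(f["color"],cv2.COLOR_RGB2HSV)
E
python3 - <<'E'
from h import *
a=cv2.imread("pics/top0.png")[125:265,190:350]; b=cv2.imread("pics/scene0.png")[160:300,200:340]
cv2.imwrite("pics/c1.png",cv2.resize(a,None,fx=5,fy=4.28,interpolation=2)) if 0 else cv2.imwrite("pics/c1.png",cv2.resize(a[:110],None,fx=5,fy=5,interpolation=2))
cv2.imwrite("pics/c2.png",cv2.resize(b,None,fx=4,fy=4,interpolation=2))
E
```

```text
(no output)
```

View pics/c1.png

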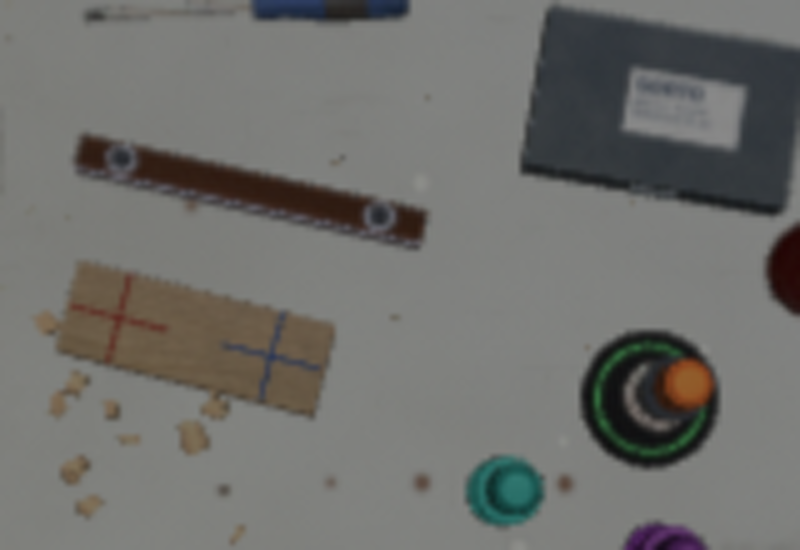

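View pics/c2.png

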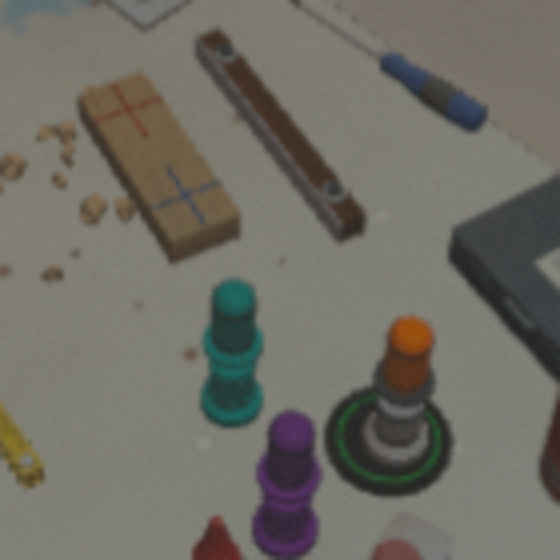

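The crops confirm the orange grip on a steel barrel and foot, inside the green ring (c1: 688,384; c2: 410,335). The red cross is at c1 (120,318) and the blue at (270,355). Now I measure.

```bash
cat >> h.py <<'E'
def big(m,near=None):
    n,l,s,c=cv2.connectedComponentsWithStats(m.astype(np.uint8))
    return l==1+np.argmax(s[1:,4])
def roi(f,xy,z,r):
    "mask of pixels whose ray hits plane z within r of xy"
    h,w=f["color"].shape[:2]; u,v=np.meshgrid(np.arange(w),np.arange(h))
    P=ray(f,np.stack([u.ravel(),v.ravel()],1),z)[:,:2]
    return (np.linalg.norm(P-np.asarray(xy)[:2],axis=1)<r).reshape(h,w)
def rect(f,m,z):
    "world min-area rectangle of a mask on plane z: centre, (size), yaw of long side"
    v,u=np.nonzero(m); P=ray(f,np.stack([u,v],1),z)[:,:2]
    (c,s,a)=cv2.minAreaRect((P*1000).astype(np.float32)); a=np.radians(a)
    if s[0]>s[1]: a+=0
    else: a+=np.pi/2
    a=(a+np.pi/2)%np.pi-np.pi/2
    return np.r_[c],sorted(s),a
def cross(f,z,xy,r,color):
    "centre of cross: intersect two fitted lines in world plane"
    C=f["color"].astype(int); R,G,B=C[...,0],C[...,1],C[...,2]
    m=roi(f,xy,z,r)&((R-G>45)&(R-B>30) if color=="red" else (B-R>5))
    v,u=np.nonzero(m); P=ray(f,np.stack([u,v],1),z)[:,:2]
    return P
def crossfit(P,yaw):
    "fit a cross with arms along yaw (~): returns centre, yaw"
    c=np.median(P,0)
    for _ in range(10):
        e=np.array([np.cos(yaw),np.sin(yaw)]); n=np.array([-e[1],e[0]])
        a=(P-c)@e; b=(P-c)@n
        A=(abs(b)<.004)&(abs(a)>.006); B=(abs(a)<.004)&(abs(b)>.006)
        pa=np.polyfit(a[A],b[A],1); pb=np.polyfit(b[B],a[B],1)
        y=pa[1]; x=pb[0]*y+pb[1]; y=pa[0]*x+pa[1]
        c=c+x*e+y*n; yaw+=np.arctan((pa[0]*A.sum()-pb[0]*B.sum())/(A.sum()+B.sum()))
    return c,yaw,A.sum(),B.sum()
E
cat > m.py <<'E'
from h import *
def meas(n,f):
    C=f["color"].astype(int); H=hsv(f).astype(int)
    R,G,B=C[...,0],C[...,1],C[...,2]
    pr=ray(f,proj(f,[[0,0,0]]),0) # noqa
    return C,H
F={n:dict(np.load(f"pics/{n}0.npz")) for n in("scene","top")}
t=F["top"]
print("rough",ray(t,[[214,188.6],[244,196]],.03).round(3).tolist(),ray(t,[[240,163]],.024).round(3),ray(t,[[327,202]],.138).round(3),ray(t,[[291,223],[323,237]],.13).round(3).tolist())
for p in [(214,182),(210,188),(240,195),(244,190),(225,190),(236,162),(327,202),(310,204)]: print(p,t["color"][p[1],p[0]],hsv(t)[p[1],p[0]])
E
python3 m.py
```

```text
rough [[0.527, 0.108, 0.03], [0.504, 0.012, 0.03]] [[0.61  0.025 0.024]] [[ 0.477 -0.234  0.138]] [[0.417, -0.129, 0.13], [0.375, -0.222, 0.13]]
(214, 182) [102  84  67] [ 15  88 102]
(210, 188) [102  75  59] [ 11 108 102]
(240, 195) [70 69 80] [123  35  80]
(244, 190) [103  89  74] [ 16  72 103]
(225, 190) [108  93  72] [ 17  85 108]
(236, 162) [49 29 20] [  9 151  49]
(327, 202) [144  90  42] [ 14 181 144]
(310, 204) [25 45 29] [ 66 113  45]
```

```bash
cat >> h.py <<'E'
K=4
def pts(f,xy,z,r,score,lo):
    "world points (plane z) within r of xy where score(RGB upsampled)>lo; largest blob"
    u0,v0=np.floor(proj(f,[[xy[0],xy[1],z]])[0]-60).astype(int)
    I=f["color"][max(v0,0):v0+120,u0:u0+120].astype(np.float32); v0=max(v0,0)
    h,w=I.shape[:2]; I=cv2.resize(I,(w*K,h*K),interpolation=cv2.INTER_CUBIC)
    u,v=np.meshgrid((np.arange(w*K)+.5)/K-.5+u0,(np.arange(h*K)+.5)/K-.5+v0)
    P=ray(f,np.stack([u.ravel(),v.ravel()],1),z)[:,:2]
    m=(score(I)>lo).ravel()&(np.linalg.norm(P-np.asarray(xy)[:2],axis=1)<r)
    m=big(m.reshape(u.shape)).ravel()
    return P[m]
RED=lambda I:(I[...,0]-I[...,1])-.15*I[...,0]
BLUE=lambda I:(I[...,2]-I[...,0])+.33*I[...,0]
def rectP(P):
    c,s,a=cv2.minAreaRect((P*1000).astype(np.float32)); a=np.radians(a)+(0 if s[0]>s[1] else np.pi/2)
    return np.round(c,1),np.round(sorted(s),1),round(a%np.pi,4)
def block(f,red,blue,yaw):
    r=crossfit(pts(f,red,.03,.05,RED,7),yaw); b=crossfit(pts(f,blue,.03,.05,BLUE,10),yaw)
    return r,b
E
cat > m.py <<'E'
from h import *
F={n:dict(np.load(f"pics/{n}0.npz")) for n in("scene","top")}
wood=lambda I:np.minimum(I[...,0]-I[...,2]-18,I[...,0]-70)
brown=lambda I:np.minimum(70-I[...,0],.75*I[...,0]-I[...,1])
ora=lambda I:np.minimum(I[...,0]-1.8*I[...,2],I[...,0]-50)
grn=lambda I:I[...,1]-1.3*I[...,0]
for n,f in F.items():
    print(n)
    for r in block(f,[.527,.108],[.504,.012],-.2): print("cross",(r[0]*1000).round(1),round(r[1],4),r[2:])
    print("wood",rectP(pts(f,[.515,.06],.03,.12,wood,0)))
    print("fence",rectP(pts(f,[.61,.025],.024,.14,brown,0)))
    P=pts(f,[.477,-.234],.138,.05,ora,0);c,r=cv2.minEnclosingCircle((P*1000).astype(np.float32));print("orange",c,r)
    P=pts(f,[.475,-.22],.006,.06,grn,3);c,r=cv2.minEnclosingCircle((P*1000).astype(np.float32));print("ring",c,r,cv2.fitEllipse((P*1000).astype(np.float32)))
    for nm,q,sc in(("turq",[.417,-.129],lambda I:I[...,1]-1.6*I[...,0]),("purp",[.375,-.222],lambda I:I[...,2]-1.5*I[...,1]),):
        P=pts(f,q,.0,.08,sc,0);c,r=cv2.minEnclosingCircle((P*1000).astype(np.float32));print(nm,c,r)
E
python3 m.py
```

```text
scene
cross [530.1 106.5] -0.2525 (np.int64(410), np.int64(432))
cross [536.5   2.4] -0.2465 (np.int64(566), np.int64(611))
wood (array([514.3,  52.4]), array([ 67.1, 195.3]), np.float64(1.3036))
fence (array([617.9,  41.8]), array([12.5, 86.6]), np.float64(1.3359))
orange (464.845703125, -249.42739868164062) 28.89384651184082
ring (479.2527770996094, -234.14097595214844) 37.62372589111328 ((479.3664855957031, -234.22198486328125), (69.10545349121094, 69.45405578613281), 126.0511703491211)
turq (440.233642578125, -120.86317443847656) 45.051849365234375
purp (391.04541015625, -222.6983642578125) 38.78340148925781
top
cross [529.  109.9] -0.2484 (np.int64(430), np.int64(505))
cross [502.4   6. ] -0.2373 (np.int64(533), np.int64(730))
wood (array([515.4,  89.9]), array([ 76.4, 150.5]), np.float64(1.3132))
fence (array([612.5,  26.2]), array([ 18.2, 151. ]), np.float64(1.3496))
orange (478.91864013671875, -232.7156982421875) 17.007667541503906
ring (477.8411865234375, -230.9890899658203) 39.024375915527344 ((477.9250183105469, -231.3191375732422), (69.80348205566406, 70.23695373535156), 163.260009765625)
turq (418.9733581542969, -137.22146606445312) 23.97100257873535
purp (374.07574462890625, -241.1328125) 27.36811637878418
```

```bash
sed -i 's/    m=big(m.reshape(u.shape)).ravel()/    m=big(cv2.morphologyEx(m.reshape(u.shape).astype(np.uint8),cv2.MORPH_CLOSE,np.ones((close,close)))).ravel()/; s/def pts(f,xy,z,r,score,lo)/def pts(f,xy,z,r,score,lo,close=1)/; s/blue,.03,.05,BLUE/blue,.03,.029,BLUE/; s/red,.03,.05,RED/red,.03,.034,RED/' h.py
python3 - <<'E'
s=open('m.py').read()
s=s.replace("wood,0)","wood,0,15)").replace("brown,0)","brown,0,25)").replace(".75*I[...,0]-I[...,1])","I[...,0]-I[...,1]-4)")
open('m.py','w').write(s.replace("[.504,.012]","[.504,.010]"))
E
cat >> m.py <<'E'
    I=f["color"].copy(); 
    for nm,P in(("b",pts(f,[.504,.010],.03,.029,BLUE,10)),("r",pts(f,[.527,.108],.03,.034,RED,7)),("f",pts(f,[.61,.025],.024,.14,brown,0,25)),("w",pts(f,[.515,.06],.03,.12,wood,0,15))):
        q=proj(f,np.c_[P,np.full(len(P),.024 if nm=="f" else .03)]).round().astype(int); I[q[:,1],q[:,0]]={"b":(0,0,255),"r":(255,0,0),"f":(255,255,0),"w":I[q[:,1],q[:,0]]//2+np.uint8([0,100,0])}[nm] if nm!="w" else I[q[:,1],q[:,0]]//2+np.uint8([0,100,0])
    a=ray; c=proj(f,[[.56,.03,.03]])[0].astype(int); globals()["O"+n]=cv2.resize(I[c[1]-45:c[1]+45,c[0]-45:c[0]+45],(390,390),interpolation=0)
cv2.imwrite("pics/c3.png",np.hstack([Oscene,Otop])[:,:,::-1])
E
python3 m.py|grep -v -e orange -e ring -e turq -e purp
```

```text
scene
cross [530.1 106.5] -0.2526 (np.int64(410), np.int64(431))
cross [505.3  10.1] -0.2466 (np.int64(357), np.int64(346))
wood (array([490.4,  58.9]), array([115.8, 195.2]), np.float64(1.3093))
fence (array([605.8,  15.5]), array([ 28.3, 236.9]), np.float64(1.3479))
top
cross [529.  109.9] -0.2484 (np.int64(430), np.int64(501))
cross [504.1  12.9] -0.2495 (np.int64(441), np.int64(448))
wood (array([497.8,  75.2]), array([102.8, 187.7]), np.float64(1.315))
fence (array([610.9,  26.8]), array([ 24.1, 226.9]), np.float64(1.3528))
```

View pics/c3.png

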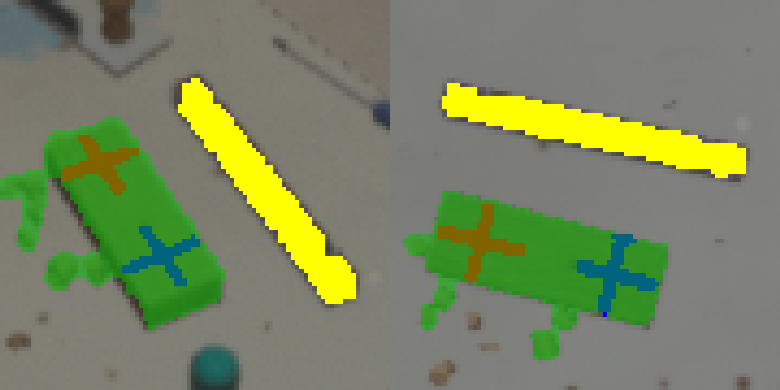

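The overlay shows both crosses and the fence masked cleanly in both views; only the wood mask takes in chips, so I won't use it. Block yaw is about -0.25 with its centre near (0.517, 0.060). Fence yaw is about -0.218 with its centre near (0.611, 0.025), leaving a gap of about 57 mm. Now I push the block with the two open fingers.

```bash
cat > push.py <<'E'
from cell import *
import numpy as np
yf=-.218; n=np.array([np.cos(yf),np.sin(yf)]); c=np.array([.5171,.0599]); o=[np.pi,0,np.pi+yf]
P=lambda d,z:[*(c+d*n),z]
print(ik(P(-.075,.15),o)); 
reach(P(-.075,.15),o)
move_linear(P(-.075,.006),speed=.15); f0=read_state()["force"]
hit=move_linear(P(.0,.006),speed=.06,force_limit=10)
s=read_state(); print(hit,s["t"],s["tool_pos"],s["force"]-f0)
if not hit:
    hit=move_linear(P(.03,.006),speed=.025,force_limit=9)
    s=read_state(); p=s["tool_pos"]; print(hit,s["t"],p,s["force"]-f0,"travel",(p[:2]-c)@n, "expected",.0575-.041)
E
python3 push.py
```

```text
[-0.7194821   0.10207015  0.48367701  2.15649774 -0.06074234  0.89556616
  1.15284322]
False 4.6583 [0.51700413 0.05998333 0.00606265] [-0.38020367  0.02703337 -0.81501711]
True 5.4583 [0.5334675  0.05619512 0.00503674] [-0.39293676  0.8162644  -1.96922305] travel 0.016781394832176433 expected 0.0165
```

```bash
python3 - <<'E'
from cell import *
import numpy as np
yf=-.218; n=np.array([np.cos(yf),np.sin(yf)]); c=np.array([.5171,.0599]); 
for lim in (10,14):
    p=read_state()["tool_pos"]
    hit=move_linear([p[0]+.005*n[0],p[1]+.005*n[1],.006],speed=.015,force_limit=lim)
    s=read_state(); p=s["tool_pos"]; print(hit,s["t"],p,s["force"],s["moment"],"travel",(p[:2]-c)@n)
p=p[:2]; 
move_linear([*(p-.03*n),.006],speed=.08); move_linear([*(p-.03*n),.22],speed=.25)
reach([.45,-.2,.22],[np.pi,0,np.pi+yf])
import cv2
for k in ("top","scene"):
    f=grab_frame(k); np.savez(f"pics/{k}1.npz",**f)
    cv2.imwrite(f"pics/{k}1.png",f["color"][:,:,::-1])
print(read_state()["t"])
E
python3 - <<'E'
from h import *
yf=-.218; n=np.array([np.cos(yf),np.sin(yf)])
brown=lambda I:np.minimum(70-I[...,0],I[...,0]-I[...,1]-4)
O=[]
for k in ("top","scene"):
    f=dict(np.load(f"pics/{k}1.npz"))
    r,b=block(f,np.array([.529,.109])+.057*n,np.array([.504,.012])+.057*n,-.22)
    d=r[0]-b[0]; print(k,r,b,np.linalg.norm(d),"yaw",-np.arctan2(d[0],d[1]))
    print(rectP(pts(f,[.61,.025],.024,.14,brown,0,25)))
    c=proj(f,[[.59,.04,.03]])[0].astype(int); O.append(cv2.resize(f["color"][c[1]-40:c[1]+40,c[0]-40:c[0]+40],(400,400),interpolation=2))
cv2.imwrite("pics/c4.png",np.hstack(O)[:,:,::-1])
E
```

```text
False 6.0667 [0.53376799 0.05599514 0.00481335] [-7.02560743  1.73042436  3.17855218] [ 0.21645664  1.33698547 -0.29023988] travel 0.017118024409692505
False 6.3167 [0.53379752 0.05599819 0.00485273] [-7.41363889  1.77431693  3.79749358] [ 0.24244416  1.48214134 -0.40844499] travel 0.017146199459253678
9.05
top (array([0.58557414, 0.09819251]), np.float64(-0.22464308955280998), np.int64(451), np.int64(497)) (array([0.56331398, 0.00058611]), np.float64(-0.22143974409760464), np.int64(440), np.int64(479)) 0.10011256166993035 yaw -0.22422550174901285
(array([612.6,  26.5]), array([ 21.8, 226.2]), np.float64(1.3357))
scene (array([0.58700323, 0.0949032 ]), np.float64(-0.2362206727354781), np.int64(436), np.int64(432)) (array([ 0.56466101, -0.00251138]), np.float64(-0.21851145233149788), np.int64(327), np.int64(320)) 0.09994385942146447 yaw -0.22545278388552248
(array([615.8,  21.8]), array([ 29. , 149.6]), np.float64(1.2377))
```

View pics/c4.png

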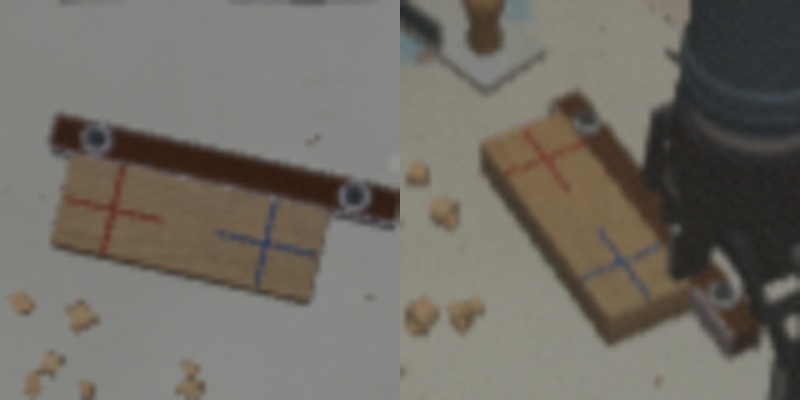

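The block lies along the fence face: red cross at c4 (113,212), blue at (267,243). The arm stalled at 7 N and both views agree on yaw -0.225. Next I grip the punch twice at right angles to centre it in the hand.

```bash
cat > grasp.py <<'E'
from cell import *
import numpy as np, cv2
p=[.479,-.2335]; A=np.pi-.225
q=[ik([*p,.17],[np.pi,0,a]) for a in (A,A-np.pi/2,A+np.pi/2)]
for x in q: print(None if x is None else np.round(x,2))
B=min([(abs(x[6]),a) for x,a in zip(q[1:],(A-np.pi/2,A+np.pi/2)) if x is not None])[1]
set_gripper(.058,20)
reach([*p,.17],[np.pi,0,B]); move_linear([*p,.092],speed=.1)
set_gripper(.0,20); s=read_state(); print("B",s["finger_gap"],s["tool_pos"],s["force"],s["t"])
f=grab_frame("top"); np.savez("pics/top2.npz",**f)
set_gripper(.058); move_linear([*p,.16],speed=.15)
reach([*p,.16],[np.pi,0,A]); 
for k in("top","scene"): np.savez(f"pics/{k}2b.npz",**grab_frame(k))
move_linear([*p,.092],speed=.1)
set_gripper(.0,100); s=read_state(); print("A",s["finger_gap"],s["tool_pos"],s["grip_force"],s["force"],s["joints"],s["t"])
E
python3 grasp.py
```

```text
[-0.29  0.29  0.77  1.97 -0.24  0.98  1.94]
[-0.41  0.33  0.92  1.97 -0.31  0.99  0.43]
[ 1.38  0.54 -1.24  1.9   0.57  1.12  2.84]
B 0.029548244899360084 [ 0.47992175 -0.23375933  0.09277382] [-0.45757099 -0.94036835  2.28157123] 11.95
A 0.027966695128145192 [ 0.47965205 -0.23422331  0.09292802] 98.08191003066895 [-0.18231655 -0.01375134  3.32368535] [-0.09174902  0.37698646  0.54740357  2.01060296 -0.26489128  0.82071974
  1.95184157] 15.5917
```

```bash
cat > carry.py <<'E'
from cell import *
import numpy as np, cv2
p=read_state()["tool_pos"]
move_linear([p[0],p[1],.19],speed=.12); s=read_state(); print("hang",s["force"],s["finger_gap"],s["tool_pos"])
move_linear([.5863,.0965,.19],speed=.2); dwell(.2)
move_linear([.5863,.0965,.135],speed=.1); dwell(.3); s=read_state(); print(s["t"],s["tool_pos"],s["ee_rot"],s["force"])
for k in("top","scene"): np.savez(f"pics/{k}3.npz",**grab_frame(k))
E
python3 carry.py; python3 - <<'E'
from h import *
O=[]
for k in ("top","scene"):
    f=dict(np.load(f"pics/{k}3.npz")); c=proj(f,[[.58,.09,.05]])[0].astype(int); O.append(cv2.resize(f["color"][c[1]-35:c[1]+35,c[0]-35:c[0]+35],(400,400),interpolation=2))
    print(k,c,proj(f,[[.5863,.0965,.048],[.5863,.0965,.03]]))
cv2.imwrite("pics/c5.png",(np.hstack(O)[:,:,::-1].astype(float)*1.5).clip(0,255))
E
```

```text
hang [-0.31154408 -0.32570558 -2.69975268] 0.02833331694896105 [ 0.47873515 -0.23362762  0.1889362 ]
19.6417 [0.58682337 0.09663019 0.13576735] [3.14080838e+00 1.16813376e-03 2.91655555e+00] [ 0.7027543  -0.42216867 -3.18075571]
top [219 171] [[217.12136911 169.4809982 ]
 [217.6423052  170.23993873]]
scene [246 177] [[247.12517703 176.25985855]
 [247.14591816 180.14747805]][ WARN:0@0.074] global loadsave.cpp:1063 imwrite_ Unsupported depth image for selected encoder is fallbacked to CV_8U.
```

View pics/c5.png

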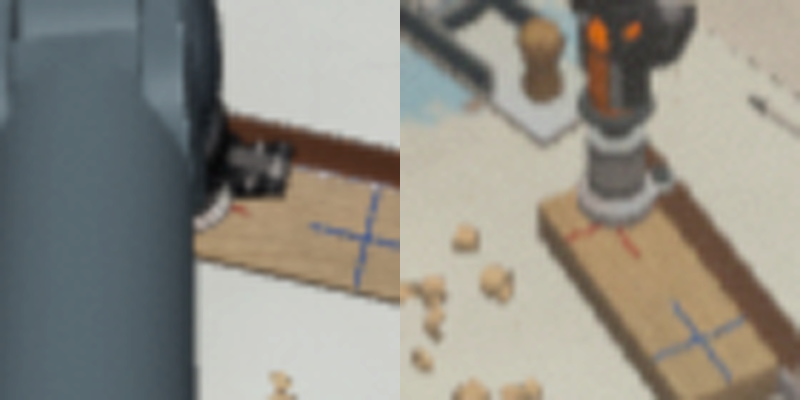

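Scene crop c5: the foot hovers over the red cross, centred near full pixel (248.5,177), with the red arms showing below it. I measure the foot outline more precisely.

```bash
python3 - <<'E'
from h import *
f=dict(np.load("pics/scene3.npz")); C=f["color"].astype(int)
for v in range(164,184): print(v," ".join("%3d/%3d"%(C[v,u].sum()//3,C[v,u,0]-C[v,u,2]) for u in range(236,262)))
th=np.linspace(0,2*np.pi,72); zf=.13577-.0869
for dx,dy in((0,0),(.0007,-.0016)):
  for z in(zf,zf+.01):
    q=proj(f,np.c_[.58682+dx+.0225*np.cos(th),.09663+dy+.0225*np.sin(th),np.full(72,z)]); print(z,q.min(0),q.max(0))
E
```

```text
164 123/  1 120/  1 113/  4 101/  7  93/  9  92/ 11 111/ 13 109/ 12  91/  4  77/  3  53/  1  47/  1  47/  4  49/  2  49/  3  64/  2  93/  3 106/  6 121/ 13 125/ 15 125/ 15 125/ 14 124/ 14 126/ 14 124/ 14 127/ 13
165 118/  1 109/  3  97/  8  96/ 11 108/ 13 112/ 13 121/ 14 112/ 11 106/  4  97/  3  69/  3  51/  6  47/  3  51/  3  60/  3  86/  3 107/  4 108/  6 113/ 11 124/ 14 125/ 14 124/ 13 124/ 15 124/ 13 125/ 14 126/ 14
166  97/  6  92/  8  92/ 11 114/ 14 122/ 16 124/ 15 122/ 11 101/ 10  97/  5 104/  3  96/  4  82/  3  80/  3  82/  3  92/  2 103/  2 104/  3  90/  5  96/ 11 120/ 13 125/ 13 124/ 14 124/ 14 125/ 14 125/ 14 126/ 14
167  94/ 10 106/ 13 112/ 14 123/ 14 126/ 14 126/ 14 122/ 14  99/ 10  78/  4  91/  5 103/  5 100/  5 100/  3 101/  7 104/  6  99/  5  85/  3  68/  7  74/ 16 105/ 18 122/ 13 124/ 15 124/ 14 124/ 15 126/ 14 126/ 13
168 116/ 14 120/ 16 123/ 14 125/ 15 124/ 13 124/ 14 122/ 12  99/  9  63/  6  67/  6  81/  5  84/  5  86/  3  85/  5  84/  7  77/  4  62/  6  59/  9  56/ 27  77/ 22 105/ 17 122/ 14 125/ 13 126/ 13 127/ 14 125/ 13
169 123/ 14 123/ 15 125/ 14 127/ 13 126/
[... 2695 characters left out ...]
/ 35  54/ 32  53/ 28
182  55/ 21  58/ 22  69/ 30  88/ 44  90/ 48  81/ 53  85/ 51  86/ 52  80/ 52  86/ 46  91/ 42  88/ 38  84/ 39  73/ 44  85/ 44  88/ 40  94/ 45  94/ 45  96/ 45  94/ 46  94/ 47  95/ 45  93/ 45  80/ 40  57/ 33  51/ 30
183  59/ 17  54/ 20  59/ 23  74/ 39  79/ 48  78/ 56  87/ 54  89/ 53  90/ 48  96/ 46  95/ 47  95/ 45  92/ 46  85/ 49  83/ 53  93/ 48  97/ 46  96/ 46  97/ 46  96/ 46  94/ 46  96/ 46  94/ 45  92/ 43  69/ 33  57/ 31
0.04887 [240.17353822 170.96640741] [254.2665933  181.08777662]
0.05887 [240.12545822 168.77061511] [254.29236658 178.89733339]
0.04887 [240.6670562  171.12833194] [254.76474131 181.25668735]
0.05887 [240.62154326 168.9326372 ] [254.79313384 179.06639006]
```

```bash
cat > look.py <<'E'
import sys
from cell import *
from h import *
x,y,z,tag,cx,cy=float(sys.argv[1]),float(sys.argv[2]),float(sys.argv[3]),sys.argv[4],float(sys.argv[5]),float(sys.argv[6])
move_linear([x,y,z],speed=.05); dwell(.3); s=read_state(); p=s["tool_pos"]; print(s["t"],p,s["force"])
f=grab_frame("scene"); np.savez(f"pics/{tag}.npz",**f)
zf=p[2]-.0869; th=np.linspace(0,6.283,73)
# cross (cx,cy) as measured in scene camera; expected foot outline if centred on it
q=proj(f,np.c_[cx+.0225*np.cos(th),cy+.0225*np.sin(th),np.full(73,zf)]); print("expected bbox",q.min(0),q.max(0))
c=q.mean(0); I=f["color"]; u0,v0=(c-20).astype(int)
S=cv2.resize(I[v0:v0+40,u0:u0+40],(600,600),interpolation=cv2.INTER_CUBIC)
S=(S.astype(float)*1.6).clip(0,255).astype(np.uint8)
X=proj(f,[[cx,cy,.03],*[[cx+a*.03*np.cos(-.2248)-b*.032*np.sin(-.2248),cy+a*.03*np.sin(-.2248)+b*.032*np.cos(-.2248),.03] for a,b in((1,0),(-1,0),(0,1),(0,-1))]])
T=lambda P:np.round((P-[u0,v0]+.5)*15-.5).astype(int)
cv2.polylines(S,[T(q)],True,(0,255,0),1)
for a,b in((1,2),(3,4)): cv2.line(S,tuple(map(int,T(X[a]))),tuple(map(int,T(X[b]))),(255,255,0),1)
cv2.imwrite(f"pics/{tag}.png",S[:,:,::-1])
E
python3 look.py .58408 .09698 .121 r4 .5870 .0949
```

```text
20.475 [0.58437791 0.09700536 0.12129645] [-0.45606929  0.18651683 -2.56595541]
expected bbox [240.6307832  174.36193658] [254.62902668 184.48609607]
```

View pics/r4.png

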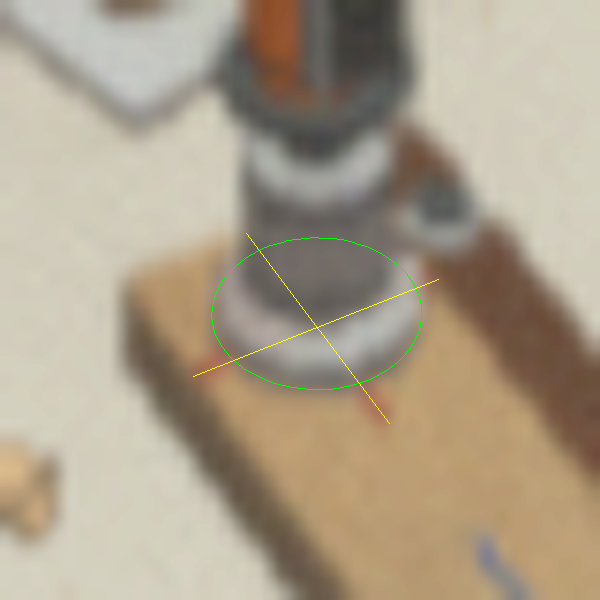

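Crop r4: the foot outline fits the expected circle (centre about (317,313), sides matching within 1 px), and the red stubs at (205,365) and (377,405) lie on the cross lines. Foot is centred, so I press with feedback.

```bash
cat > press.py <<'E'
from cell import *
import numpy as np, sys
x,y=float(sys.argv[1]),float(sys.argv[2])
hit=move_linear([x,y,.114],speed=.02,force_limit=4); s=read_state(); print("contact",hit,s["t"],s["tool_pos"],s["force"])
zc=.0300+.0869; z=min(s["tool_pos"][2],.1155)-.003
for i in range(40):
    move_linear([x,y,z],speed=.02); s=read_state(); d=(zc-s["tool_pos"][2])*1e3; F=s["force"][2]
    if d>13.4 or F>12.9: break
    z-=.0022 if d<9 else max(.0004,min(.002,(13.5-d)/1000))
print("steps",i,s["t"],"cmd",z,"depth",d,s["tool_pos"],s["force"],s["finger_gap"])
for _ in range(4): dwell(.2); s=read_state(); print(round((zc-s["tool_pos"][2])*1e3,2),s["force"].round(2))
E
python3 press.py .58408 .09698
```

```text
contact True 20.8583 [0.58455071 0.09701091 0.1156054 ] [-0.33843029 -0.23108409  3.55504415]
steps 7 22.8917 cmd 0.10097627079767217 depth 13.685357942084545 [0.58504613 0.09688762 0.10321464] [-3.65342949 -1.35000114 12.74642067] 0.02829535741220888
13.7 [-2.97 -0.9  12.7 ]
13.7 [-2.86 -0.42 12.16]
13.71 [-2.65 -0.36 12.14]
13.66 [-3.34 -0.43 12.54]
```

The handle went down about 13 mm (12.1–12.7 N) and held for over 0.8 s. Lifting straight off, then over to blue.

```bash
python3 - <<'E'
from cell import *
move_linear([.58408,.09698,.118],speed=.03); move_linear([.58408,.09698,.16],speed=.08)
print(read_state()["tool_pos"],read_state()["force"])
move_linear([.5618,-.0005,.16],speed=.1)
E
python3 look.py .5618 -.0005 .121 b4 .56466 -.0025
```

```text
[0.58402795 0.09701879 0.16026794] [ 0.16843231 -0.78859829 -3.87707776]
27.4667 [ 5.62017444e-01 -4.65143137e-04  1.21309310e-01] [-0.34320396  0.50869013 -2.23722641]
expected bbox [255.78769945 194.51505449] [270.37729499 205.52960417]
```

View pics/b4.png

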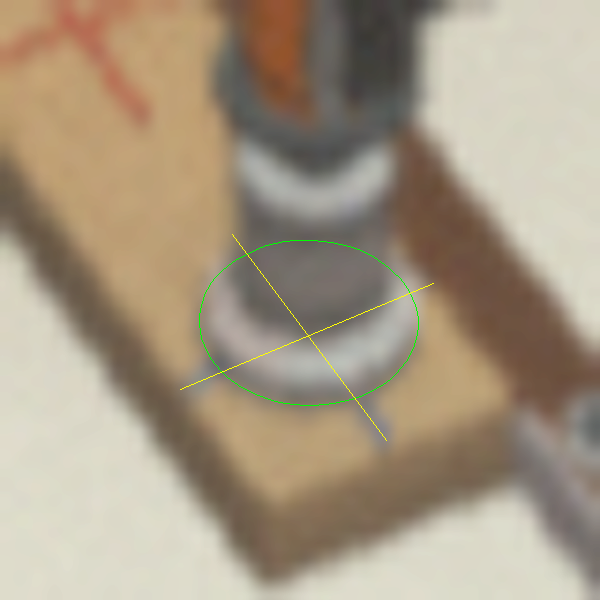

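Crop b4: the foot is centred near (312,320) against an expected (309,323), and the blue stubs at (200,385) and (377,425) lie on the lines. The offset is about 1 mm, so I press.

```bash
python3 press.py .5618 -.0005 && python3 - <<'E'
from cell import *
from h import *
move_linear([.5618,-.0005,.118],speed=.03); move_linear([.5618,-.0005,.19],speed=.1)
print(read_state()["tool_pos"],read_state()["force"])
move_linear([.4785,-.2332,.19],speed=.15); move_linear([.4785,-.2332,.102],speed=.08)
hit=move_linear([.4785,-.2332,.089],speed=.02,force_limit=2.5)
s=read_state(); print(hit,s["t"],s["tool_pos"],s["force"])
E
```

```text
contact True 27.8417 [ 5.62201330e-01 -4.97604946e-04  1.15756938e-01] [-0.18863526 -0.18997746  3.85497866]
steps 6 29.6417 cmd 0.10150000000000002 depth 13.47345037356959 [ 0.56263829 -0.00070816  0.10342655] [-3.05812549 -0.31439847 12.82781902] 0.02770292421818728
13.43 [-3.5   0.2  11.72]
13.45 [-3.2  -0.26 11.56]
13.45 [-2.82  0.04 11.8 ]
13.43 [-2.89 -0.23 12.04]
[ 5.61029151e-01 -4.68719199e-04  1.89209473e-01] [-0.19497151  0.66079981 -3.07109143]
True 35.5667 [ 0.47853537 -0.23313732  0.09213998] [ 0.59314051 -0.93597714  3.18875305]
```

Both presses went about 12–13 mm deep and held. The punch is on the pad; I release it and check.

```bash
python3 - <<'E'
from cell import *
from h import *
set_gripper(.058,20); p=read_state()["tool_pos"]
move_linear([p[0],p[1],.2],speed=.12); reach([.40,-.05,.3],[np.pi,0,np.pi-.225]); 
set_joints(read_state()["joints"]); print(read_state()["t"])
O=[]
for k in("top","scene"):
    f=grab_frame(k); np.savez(f"pics/{k}5.npz",**f)
    c=proj(f,[[.54,-.08,.03]])[0].astype(int); O.append(cv2.resize(f["color"][c[1]-65:c[1]+65,c[0]-65:c[0]+65],(400,400),interpolation=2))
cv2.imwrite("pics/c6.png",np.clip(np.hstack(O)[:,:,::-1]*1.4,0,255).astype(np.uint8))
f=dict(np.load("pics/scene5.npz"));
try:
    r,b=block(f,[.587,.095],[.5646,-.0025],-.22); print(r,b)
except Exception as e: print(e)
E
```

```text
38.1667
(array([0.58700432, 0.09511106]), np.float64(-0.22854524893645783), np.int64(454), np.int64(454)) (array([ 0.56467205, -0.00246066]), np.float64(-0.21701756807733386), np.int64(351), np.int64(332))
```

View pics/c6.png

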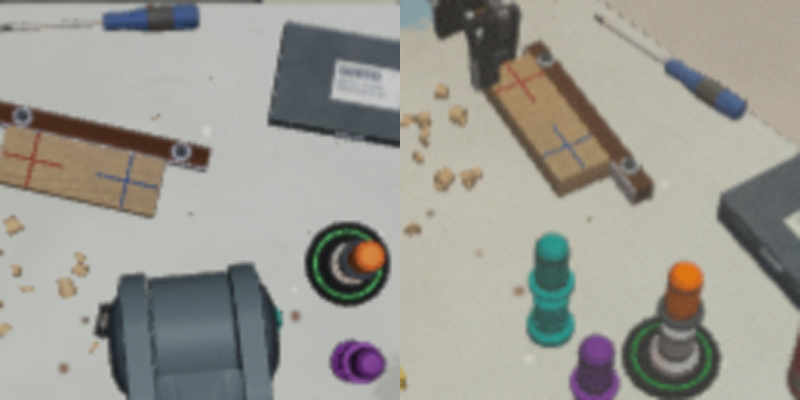

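Picture c6: the punch stands upright in the ring (scene crop (675,340)). The block is flush, with its crosses unmoved to 0.2 mm, and the arm is clear. Handing in.

```bash
python3 -c "
from cell import *
print(close_job())"
```

```text
the job is handed in; nothing more can be done
None
```

I handed the job in at about 38 s: the block is flush with the fence, the punch is back upright on its pad, and both crosses were pressed in order, about 12–13 mm of the 15 mm travel for more than half a second, each centred to within about 1–2 mm by the camera.

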